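Serve crispbread from the sloping tray with a spatula

ROBOT

A 7-joint arm with a two-finger parallel gripper is mounted at the origin on the work surface. World frame = base frame: x ahead of the robot, y to its left, z up, the work surface at z = 0. Lengths are in m, angles in rad, forces in N, time in s.
With the tool pointing down it reaches from about 0.35 to 0.9 m from the base axis. Payload 19.9 kg.
Tool frame: the origin (TCP) lies on the front face of the gripper's body, between the roots of the fingers; the fingertips stand 73 mm ahead of it and the grasp point (between the pads) lies 54 mm ahead of it; z points along the fingers, y is the line along which they close (so a half turn about z gives the same grasp; the last joint's range is limited). The gripper opens to 85 mm and grips with 20 to 120 N. Pads are 22 mm wide; open, the fingers measure 114 mm over their backs; the gripper's body (76 mm by 85 mm) begins 54 mm behind the grasp point. The pads swing forward as they close: fully open they stand 13 mm farther back than shut.
Start: joints at [-1.19, 0.417, -0.01, 1.614, 0.005, 1.111, -0.053], TCP at [0.256, 0.57, 0.304] pointing down, gripper open.
Joint ranges: [-2.81, 2.81], [-0.39, 2.02], [-1.27, 1.25], [0.06, 2.57], [-1.19, 4.33], [0.19, 2], [-2.82, 2.82]. Speed limits (rad/s): [1.89, 1.89, 2.39, 2.39, 3.01, 3.01, 3.01].

INTERFACE

Orientations are given as a unit quaternion [x, y, z, w].
In Python, from station import arm gives the robot as it stands.
- The arm moves only by the tool apply_moves, never from a script. Its argument "series" is a list of rows, each a list of 7 numbers: the opening, from 0 (shut) to 1 (fully open), then the shift along the tool's x, y, z in mm, then the turn, a rotation vector about the tool's x, y, z in rad. A call has 1 to 20 rows; each row shifts and turns the commanded pose from where the row before left it, along the tool's axes as they then stand; what a row does not reach is not made up. A row lasts 1/10 s, in which the tool goes at most 50 mm and 8.59 degrees, less where a joint would pass 70% of its speed; a pose out of reach is approached as far as the arm can. A call with a gripper value outside its range is refused whole. The fingers move at their own pace and stop on an object; the grip force is fixed at half the most. Time passes only in rows, so rows that do not move let the fingers close. It gives the time, the measured TCP pose, the force, the opening and the grip force at its end, in the units of the state.
- arm.observe(): the state, without advancing time (a new reading comes with each control period).
- arm.capture(name): name is "scene" or "top" or "wrist"; returns a dict with "image" (420x560x3 uint8, red, green, blue), "mtx" (3x3 intrinsics, pixels), "rvec" (rotation vector, rad) and "tvec" (3), from world to camera coordinates, as OpenCV has them. Camera axes: x right, y down, z forward; pixel columns grow to the right and rows downward; lengths in m; the calibration is good to about 2 mm. The wrist camera is an equidistant fisheye: a pixel r from the principal point sees the ray r / f radians off the axis. A picture is of the moment at which its call begins. There is no depth.
- arm.hand_in(): hands the job in; it is judged then, once.
Trained networks look in the newest picture that a camera, given by its name, has taken for a name from the list of things; names that differ only in an ending like _2 or _b are one class to them, and where a whole thing is asked for, a point or a joint stands for the part that bears it (a point fixed in the world has none). Each returns a list of dicts, best first, with "score" (0 to 1); they miss things now and then, are a little off and sometimes report something else, mostly with a low value. They report only what shows in the picture. A call takes as long as a camera call. They do not tell look-alikes from the thing itself.
- arm.outline_of(name, camera): "mask" (420x560 bool, what is visible of it) and "rect" ([left, top, right, bottom] in pixels, round what is visible of it).
The state is a dict: "clock": time; "joint_positions": joint angles; "dq": joint speeds; "joint_torque": joint torques, N m; "tcp_pos": TCP position; "tool_rot": TCP orientation; "contact_force": force on the tool from outside, world axes, zero at the start; "ft_torque": the same for the moment, N m; "grip_width": finger opening in m; "grasp_force": force on a finger pad.
Only numpy, scipy, OpenCV 4.12 (cv2) and the standard library are available. Lean on these libraries where they do the work, as an engineer would, in place of code of your own. Each camera call takes 0.05 s, during which the arm holds its last target. There are 200 camera calls.

TASK

Take the spatula from its wooden rest by the handle, slide its blade right under the square crispbread on the sloping draining tray, lift the bread off with it and lay it level, centred and square across the two rails of the serving stand. Draw the spatula out from between the rails and lay it back on its rest, handle in the notch and blade flat on the worktop. Never touch the bread with the gripper, and leave the other things on the worktop where they stand.

Things in the scene. Friction and masses are not known exactly. Their poses are not given: they have to be found in the camera images.
- spatula: Steel spatula, cranked wooden handle (sizes in mm). Origin: middle of the blade's rear edge, underside; x to the nose, z up. Blade x 0 to 112, 60 wide, 2 thick. A 20 wide neck rises back to (x -45, z 55). Handle parallel to the blade, x -45 to -200, 18 wide (y), 24 tall, centre line at z 55. 120 g. Starts level: blade flat on the worktop, handle end in the rest's notch.
- spatula_grip (a point): Good place to hold the spatula: on the handle's centre line, 65 behind the origin and 55 above the blade's underside; pinch the handle across its 18 mm width. About 30 mm of air lies below the fingertips, and the rest begins 80 mm farther back.
- rest: Fixed wooden spatula rest, 50 (x) x 64 (y) x 63 mm high, origin under its centre on the worktop. A notch 38 wide runs along its x through the top, floor 43 above the worktop, cheeks 20 higher. The handle lies in it, blade towards +x; at the start the spatula's origin is about 172 mm along the rest's +x.
- tray: Fixed steel draining tray, origin on the worktop under its middle. Its flat bed slopes 25 deg down towards its +x (away from the robot): surface 65 mm up at x=0. Along the slope the bed runs from 115 mm uphill of there (open edge, 114 mm up) to 90 mm downhill, where a lip stands 22 mm out of the bed, square to it. Bed 170 wide (y), side rims 10 high.
- crispbread: Square rigid brown crispbread, dimpled on top, 120 x 120 x 12 mm, 50-100 g. Origin: centre of its underside, z out of its top. The lower 5 mm of all edges are bevelled (flat underside 100 x 100), so a thin blade pressed on the bed can wedge under. Lies on the bed against the lip, its x down the slope, up to 20 mm off the tray's middle sideways.
- stand: Fixed wooden serving stand, origin on the worktop under its centre. Two level rails along its x, 130 mm long, 14 wide, tops 75 above the worktop, centre lines at y -45 and +45: gap of 76 between them, open upwards and at the -x end; below are only two cross pieces 8 high. The blade passes down between the rails, the bread rests on them.
- pepper_mill: Turned dark wooden pepper mill, 142 tall, 54 across; bystander. Origin under its centre.
- salt_dish: Small white bowl, 72 across, 30 high; bystander. Origin under its centre.
- mug: White mug, 80 across, 90 high; bystander. Origin under its centre.
- seed_jar: Glass jar with a steel cap, 80 across, 110 high; bystander. Origin under its centre.
- wooden_spoon: Wooden spoon lying flat, 280 long; bystander. x along it, to the bowl.
Things that resemble listed ones, but are neither listed nor needed, are in the scene too. Of the things shaped like the rest, the wooden one is meant.

How it is judged:
By the outcome, as a careful person would: the job done as asked, in the order asked, and still so for the second after the job is handed in, with the robot touching nothing.
It also fails if it takes over 64 s, if anything falls off the work surface, if the arm or the gripper's body presses on something with over 40 N, if the wrist force passes 120 N, or if a joint passes its speed limit or range.

## Working session

There is one attempt and no reset: what is moved stays moved. The work goes in short steps, Python scripts to look and compute and a tool call to move; the robot and the scene stay as the last step left them, time stands still between calls to the robot, and variables do not carry over. Pictures are saved under pics/ and viewed, at most 10 in all, crops included, and the job is handed in when it is done.

Besides the shell and the picture viewer there is one more tool, called as name([rows], argument=value, ...), one row to a line, values as JSON. apply_moves: Moves the arm, as the interface text tells. Its arguments: {"type":"object","properties":{"series":{"type":"array"}},"required":["series"]}

```bash
ls; mkdir -p pics
python3 - <<'E'
from station import arm
import cv2,numpy as np
for c in("scene","top"):
    d=arm.capture(c); cv2.imwrite(f"pics/{c}0.png",d["image"][:,:,::-1]); np.savez(f"{c}0.npz",**d)
    R=cv2.Rodrigues(np.array(d["rvec"]))[0]; print(c,(-R.T@np.array(d["tvec"]).ravel()).round(3),np.array(d["mtx"]).round(1).tolist())
    for n in("spatula","rest","tray","crispbread","stand","pepper_mill","salt_dish","mug","seed_jar","wooden_spoon"):
        print(n,[(round(o["score"],2),np.round(o["rect"]).tolist()) for o in arm.outline_of(n,c)])
s=arm.observe(); print(s)
E
```

```text
pics
scene [ 1.19  -0.766  0.84 ] [[480.5, 0.0, 278.6], [0.0, 480.5, 211.4], [0.0, 0.0, 1.0]]
spatula [(0.92, [145.0, 202.0, 224.0, 292.0])]
rest [(0.85, [137.0, 197.0, 173.0, 234.0]), (0.59, [182.0, 187.0, 216.0, 217.0])]
tray [(0.66, [233.0, 157.0, 332.0, 246.0]), (0.3, [333.0, 137.0, 390.0, 185.0])]
crispbread [(0.83, [267.0, 183.0, 326.0, 231.0])]
stand [(0.72, [332.0, 135.0, 388.0, 186.0])]
pepper_mill [(0.86, [376.0, 184.0, 409.0, 234.0])]
salt_dish [(0.64, [261.0, 146.0, 282.0, 160.0]), (0.64, [147.0, 199.0, 225.0, 296.0]), (0.51, [235.0, 153.0, 331.0, 247.0])]
mug [(0.65, [150.0, 201.0, 224.0, 299.0]), (0.64, [307.0, 237.0, 358.0, 288.0])]
seed_jar [(0.63, [263.0, 268.0, 302.0, 326.0])]
wooden_spoon [(0.57, [108.0, 239.0, 126.0, 306.0]), (0.46, [262.0, 148.0, 280.0, 160.0]), (0.29, [139.0, 199.0, 172.0, 234.0])]
top [ 0.438 -0.067  1.17 ] [[521.2, 0.0, 271.0], [0.0, 521.2, 203.1], [0.0, 0.0, 1.0]]
spatula [(0.91, [343.0, 188.0, 385.0, 329.0])]
rest [(0.76, [332.0, 299.0, 366.0, 332.0]), (0.64, [283.0, 281.0, 317.0, 312.0])]
tray [(0.91, [190.0, 156.0, 286.0, 261.0])]
crispbre
[... 470 characters left out ...]
s': array([-1.19048089,  0.41740805, -0.01031895,  1.61357359,  0.00472425,
        1.11070543, -0.05298275]), 'dq': array([-0.0020654 ,  0.00092889,  0.00078118,  0.00114424, -0.00170589,
       -0.00067454,  0.00034898]), 'joint_torque': array([-2.86388939e-03, -8.64215255e+01,  6.77452292e-01, -4.35194492e+01,
        1.93649798e-02,  2.28252735e-03,  2.19809340e-05]), 'tcp_pos': array([0.255874  , 0.57021963, 0.3038661 ]), 'tool_rot': array([ 2.09323964e-01,  9.77846346e-01, -3.86439675e-05,  1.89970075e-05]), 'contact_force': array([-0.01492908,  0.51671466,  0.08046275]), 'ft_torque': array([-0.02824172,  0.01758551, -0.0232349 ]), 'grasp_force': 0.0, 'grip_width': 0.08544603990330933}
```

View pics/scene0.png

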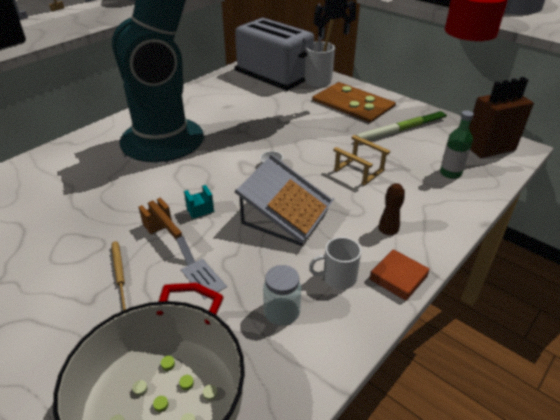

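View pics/top0.png

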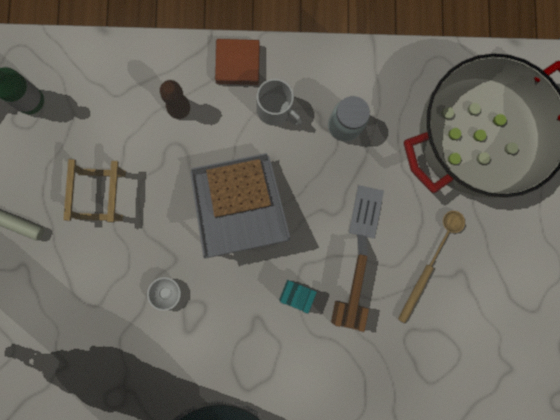

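The scene view shows the spatula on the brown rest (155,215), with a teal look-alike rest at (200,202). The bread is on the tray at (297,207) and the stand at (360,158). In the top view the spatula blade is at (367,210), the rest at (350,315), the tray at (240,207), the bread at (238,188) and the stand at (92,190). Next I'll fit the poses to the outlines.

```bash
cat > fit.py <<'E'
import numpy as np, cv2
from scipy.optimize import minimize
from scipy.spatial.transform import Rotation as Ro
def box(x0,x1,y0,y1,z0,z1): return np.array([[x,y,z] for x in(x0,x1) for y in(y0,y1) for z in(z0,z1)],float)/1000
def slope(P): # slope coords (s,y,n) mm-> tray frame
    return P@Ro.from_euler('y',25,degrees=True).as_matrix().T+[0,0,.065]
SP=[box(0,112,-30,30,0,2),np.vstack([box(0,1,-10,10,0,2),box(-47,-45,-10,10,50,60)]),box(-200,-45,-9,9,43,67)]
REST=[box(-25,25,-32,32,0,43),box(-25,25,19,32,0,63),box(-25,25,-32,-19,0,63)]
TRAY=[slope(b) for b in (box(-115,90,-85,85,-3,0),box(88,91,-85,85,0,22),box(-115,90,-86,-84,0,10),box(-115,90,84,86,0,10))]
BREAD=[np.vstack([box(-60,60,-60,60,5,12),box(-50,50,-50,50,0,1)])]
STAND=[box(-65,65,s*45-7,s*45+7,61,75) for s in(-1,1)]+[box(e-7,e+7,s*45-7,s*45+7,0,75) for s in(-1,1) for e in(-58,58)]+[box(e-7,e+7,-45,45,0,8) for e in(-58,58)]
def place(parts,p,z=0): 
    R=Ro.from_euler('z',p[2]).as_matrix(); return [b@R.T+[p[0],p[1],z] for b in parts]
def proj(P,d): return cv2.projectPoints(P,d["rvec"],d["tvec"],d["mtx"],None)[0].reshape(-1,2)
def render(parts,d,k=4):
    m=np.zeros((420*k,560*k),np.uint8)
    for b in parts:
        h=cv2.convexHull(((proj(b,d)+.5)*k).astype(np.float32)); cv2.fillConvexPoly(m,np.round(h*16).astype(np.int32),1,shift=4)
    return cv2.resize(m.astype(np.float32),(560,420),interpolation=cv2.INTER_AREA)
def fit(make,p0,views,step=(.01,.01,.08)):
    def c(p):
        t=0
        for d,m in views:
            r=render(make(p),d); t+=np.abs(r-m).sum()/m.sum()
        return t
    best=None
    p=np.array(p0,float); n=len(p); st=np.array(step)[:n]
    for it in range(3):
        S=np.vstack([p]+[p+np.eye(n)[i]*st[i] for i in range(n)])
        r=minimize(c,p,method='Nelder-Mead',options=dict(initial_simplex=S,xatol=1e-4,fatol=1e-4,maxiter=150)); p=r.x; st=st/2.5
    return p,r.fun
def ray(d,uv,z): # pixel -> world at height z
    R=cv2.Rodrigues(np.array(d["rvec"],float))[0]; c=-R.T@np.array(d["tvec"],float).ravel()
    v=R.T@np.linalg.inv(d["mtx"])@np.array([uv[0],uv[1],1.]); return c+v*(z-c[2])/v[2]
E
cat > m.py <<'E'
from station import arm
from fit import *
V={}
M={}
for c in("scene","top"):
    V[c]=arm.capture(c)
    for n in("spatula","rest","tray","crispbread","stand"): M[n,c]=arm.outline_of(n,c)[0]["mask"]
    np.savez(f"m_{c}.npz",**V[c],**{n:M[n,c] for n in("spatula","rest","tray","crispbread","stand")})
f=lambda m:m.astype(np.float32)
def fill(m):
    m=cv2.morphologyEx(m.astype(np.uint8),cv2.MORPH_CLOSE,np.ones((5,5))); return m.astype(np.float32)
S,T=V["scene"],V["top"]
both=lambda n,g=f:[(S,g(M[n,"scene"])),(T,g(M[n,"top"]))]
for vs,nm in((both("spatula",fill),"both"),(both("spatula",fill)[1:],"top"),(both("spatula",fill)[:1],"scene")):
    print("spatula",nm,*fit(lambda p:place(SP,p),[.37,-.27,-.1],vs))
u=[(V[c],fill(M["spatula",c]|M["rest",c])) for c in V]
sp=fit(lambda p:place(SP,p),[.37,-.27,-.1],both("spatula",fill))[0]
print("rest",*fit(lambda p:place(REST,p)+place(SP,sp),[.2,-.25,-.1],u))
tu=fill(M["tray","top"]|M["crispbread","top"])
tr,e=fit(lambda p:place(TRAY,p),[.43,.01,.1],[(T,tu)]); print("tray",tr,e)
def br(p,tr=tr):
    b=slope(BREAD[0]@Ro.from_euler('z',p[2]).as_matrix().T+[p[0],p[1],0]); return place([b],tr)
for vs,nm in((both("crispbread"),"both"),(both("crispbread")[1:],"top"),(both("crispbread")[:1],"scene")):
    print("bread in slope",nm,*fit(br,[.03,0,0],vs))
st,e=fit(lambda p:place(STAND,p),[.46,.33,0],both("stand")); print("stand",st,e)
print("stand top",*fit(lambda p:place(STAND,p),[.46,.33,0],both("stand")[1:]))
# overlays
bp=fit(br,[.03,0,0],both("crispbread"))[0]
ov=T["image"][:,:,::-1].copy(); ov=cv2.resize(ov,None,fx=2.2,fy=2.2,interpolation=cv2.INTER_CUBIC)
for parts in(place(SP,sp),place(TRAY,tr),br(bp),place(STAND,st)):
    for b in parts:
        h=cv2.convexHull(((proj(b,T)+.5)*2.2).astype(np.float32)); cv2.polylines(ov,[np.round(h).astype(int)],True,(0,255,0),1)
cv2.imwrite("pics/ov.png",ov[320:760,100:890])
E
python3 m.py
```

```text
spatula both [ 0.50506429 -0.30637771 -0.19903184] 0.385714054107666
spatula top [ 0.50536162 -0.30684066 -0.19966351] 0.06512556970119476
spatula scene [ 0.5011336  -0.30378021 -0.21085214] 0.2870231866836548
rest [ 0.33345928 -0.27295449 -1.22573967] 0.45762863755226135
tray [ 0.57099618 -0.02755871  0.22991771] 0.0309742521494627
bread in slope both [ 0.02855679 -0.00586219 -0.00862488] 0.07095587998628616
bread in slope top [ 0.02815203 -0.00685411 -0.00841915] 0.03204350173473358
bread in slope scene [ 0.02878985 -0.00441934 -0.00552257] 0.026185916736721992
stand [ 0.48018099  0.28472346 -0.0151583 ] 2.8945469856262207
stand top [0.48072455 0.28061595 0.02104406] 1.584794282913208
```

View pics/ov.png

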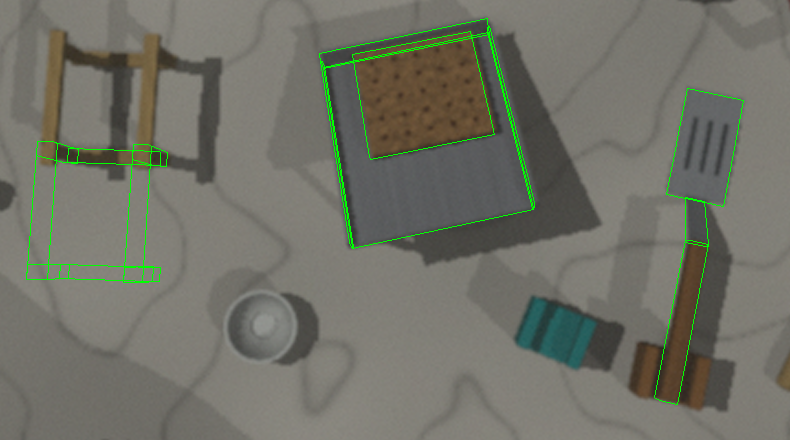

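The overlay shows the tray, bread and spatula fits sitting tight on the image. The stand fit started in the wrong place: the real stand is at about (100,100) in the crop. I'll refit the stand and the rest.

```bash
cat > m2.py <<'E'
from fit import *
V={c:dict(np.load(f"m_{c}.npz")) for c in("scene","top")}
f=lambda m:m.astype(np.float32)
S,T=V["scene"],V["top"]
b=[(S,f(S["stand"])),(T,f(T["stand"]))]
for vs,n in((b,"both"),(b[:1],"scene"),(b[1:],"top")): print("stand",n,*fit(lambda p:place(STAND,p),[.61,.32,0],vs))
st=fit(lambda p:place(STAND,p),[.61,.32,0],b)[0]
sp=[.5054,-.3068,-.1997]
u=[(V[c],f(V[c]["spatula"]|V[c]["rest"])) for c in V]
for vs,n in((u,"both"),(u[:1],"scene"),(u[1:],"top")):print("rest",*fit(lambda p:place(REST,p)+place(SP,sp),[.335,-.272,-.2],vs,(.01,.01,.03)))
rs=fit(lambda p:place(REST,p)+place(SP,sp),[.335,-.272,-.2],u[1:],(.01,.01,.03))[0]
k=5;out=[]
for d,(x,y) in((T,(55,145)),(T,(325,180)),(S,(325,125)),(S,(135,195))):
    o=cv2.resize(d["image"][y:y+100,x:x+78,::-1],None,fx=k,fy=k,interpolation=cv2.INTER_CUBIC)
    if (x,y)==(325,180): o=cv2.resize(d["image"][y:y+160,x:x+125,::-1],None,fx=k*.625,fy=k*.625)
    kk=o.shape[0]/(160 if (x,y)==(325,180) else 100)
    for parts in(place(STAND,st),place(SP,sp),place(REST,rs)):
        for q in parts:
            h=cv2.convexHull(((proj(q,d)+.5-[x,y])*kk).astype(np.float32)); cv2.polylines(o,[np.round(h).astype(int)],True,(0,255,0),1)
    out.append(cv2.resize(o,(390,300) if 0 else (195*2,500)))
cv2.imwrite("pics/ov2.png",cv2.resize(np.hstack(out),(800,300) if 0 else (800,513*500//1000*2)))
E
python3 m2.py
```

```text
stand both [ 0.58485263  0.28211128 -0.02320081] 0.9786064624786377
stand scene [ 0.58251132  0.2881655  -0.06841678] 0.3656514585018158
stand top [ 0.58716994  0.28079627 -0.01860856] 0.5356119275093079
rest [ 0.33108214 -0.27180905 -0.22939378] 0.33927246928215027
rest [ 0.32793835 -0.26970937 -0.25545456] 0.26113012433052063
rest [ 0.33139111 -0.27245232 -0.18989896] 0.07047390192747116
```

View pics/ov2.png

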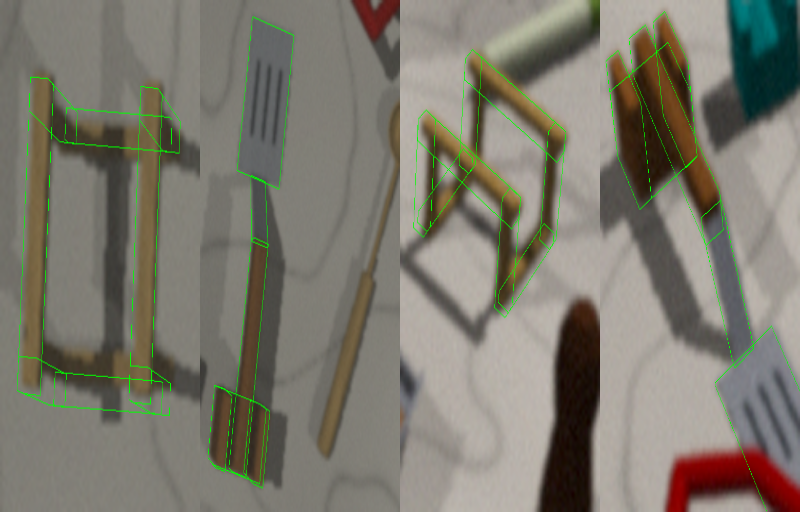

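The rest and spatula fits are good. The stand's legs and cross pieces sit inboard of the rail ends, so my stand model was off. I'll refit with the leg position and rail thickness free.

```bash
cat > m3.py <<'E'
from fit import *
V={c:dict(np.load(f"m_{c}.npz")) for c in("scene","top")}
f=lambda m:m.astype(np.float32)
S,T=V["scene"],V["top"]
b=[(S,f(S["stand"])),(T,f(T["stand"]))]
def mk(p):
    e,th,w=p[3]*1000,p[4]*1000,p[5]*1000
    return place([box(-65,65,s*45-7,s*45+7,75-th,75) for s in(-1,1)]+[box(k*e-w,k*e+w,s*45-6,s*45+6,0,75) for s in(-1,1) for k in(-1,1)]+[box(k*e-w,k*e+w,-45,45,0,8) for k in(-1,1)],p)
r=[]
for vs,n in((b,"both"),(b[:1],"scene"),(b[1:],"top")):
    p,e=fit(mk,[.59,.284,-.05,.05,.014,.006],vs,(.008,.008,.05,.006,.004,.003)); r.append(p); print(n,p.round(4),round(e,3))
out=[]
for d,(x,y) in((T,(55,145)),(S,(325,125))):
    o=cv2.resize(d["image"][y:y+84,x:x+78,::-1],None,fx=5,fy=5,interpolation=cv2.INTER_CUBIC)
    for q in mk(r[0]):
        h=cv2.convexHull(((proj(q,d)+.5-[x,y])*5).astype(np.float32)); cv2.polylines(o,[np.round(h).astype(int)],True,(0,255,0),1)
    out.append(o)
cv2.imwrite("pics/ov3.png",np.hstack(out))
E
python3 m3.py
```

```text
both [ 0.5871  0.2812 -0.0093  0.0498  0.009   0.0062] 0.303
scene [ 0.5869  0.2851 -0.015   0.0502  0.0115  0.0069] 0.116
top [ 0.5865  0.2801 -0.0184  0.0497  0.0058  0.0061] 0.111
```

View pics/ov3.png

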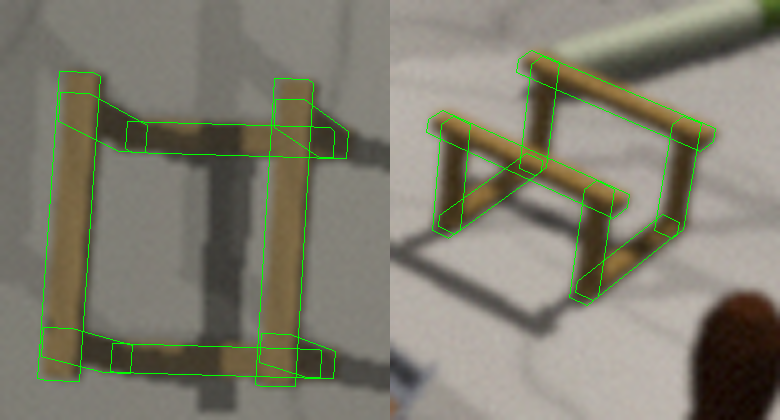

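The stand now fits to within about 2 mm: centre (0.587, 0.281), yaw -0.015. The scene camera reads y about 3–4 mm higher than the top camera on every object, so I'll work from the top camera and correct it with the gripped spatula. Next is a planner, then the first move.

```bash
cat > plan.py <<'E'
from station import arm
import numpy as np
from scipy.spatial.transform import Rotation as Ro
from scipy.linalg import fractional_matrix_power as fmp
F=np.diag([-1.,1,-1])
def mat(R,p): T=np.eye(4); T[:3,:3]=R; T[:3,3]=p; return T
G=mat(F,[-.065,0,.109])           # spatula in tool frame (nominal)
def now():
    s=arm.observe(); return mat(Ro.from_quat(s["tool_rot"]).as_matrix(),s["tcp_pos"]),s
def spat(x,y,z,yaw,pitch=0): return mat(Ro.from_euler('ZY',[yaw,pitch]).as_matrix(),[x,y,z])
def rows(A,B,n):                 # n equal rows from pose A to pose B
    D=np.real(fmp(np.linalg.inv(A)@B,1/n)); w=Ro.from_matrix(D[:3,:3]).as_rotvec()
    v=(D[:3,3]*1000).round(2); w=w.round(4); print(n,"x",v.tolist()+w.tolist())
    d=mat(Ro.from_rotvec(w).as_matrix(),v/1000)
    for _ in range(n): A=A@d
    print("   end err mm",((A[:3,3]-B[:3,3])*1000).round(2)); return A
def report(Gm=G):
    T,s=now(); S=T@Gm; e=Ro.from_matrix(S[:3,:3]).as_euler('ZYX')
    print("t",round(s["clock"],2),"tcp",s["tcp_pos"].round(4),"spat",S[:3,3].round(4),"ypr",e.round(4),"F",s["contact_force"].round(1),"w",round(s["grip_width"]*1000,1),"g",s["grasp_force"],"q",s["joint_positions"].round(2)); return T
E
python3 - <<'E'
from plan import *
T=report(); g=np.linalg.inv(G)
B=rows(T,spat(.5053,-.3068,.08,-.1997)@g,30)
rows(B,spat(.5053,-.3068,0,-.1997)@g,8)
E
```

```text
t 1.7 tcp [0.2558 0.5702 0.3038] spat [0.3151 0.5436 0.1948] ypr [-4.218e-01 -0.000e+00 -1.000e-04] F [ 1.6 -0.6 -0.3] w 85.3 g 0.0 q [-1.19  0.42 -0.01  1.61  0.    1.11 -0.05]
30 x [-14.83, -25.53, 3.83, -0.0, 0.0, -0.0074]
   end err mm [ 0.05 -0.07  0.04]
8 x [0.01, 0.01, 10.0, -0.0, 0.0, -0.0]
   end err mm [-0.01  0.02  0.04]
```

apply_moves([
  [1,-14.83,-25.53,3.83,0,0,-0.0074],
  [1,-14.83,-25.53,3.83,0,0,-0.0074],
  [1,-14.83,-25.53,3.83,0,0,-0.0074],
  [1,-14.83,-25.53,3.83,0,0,-0.0074],
  [1,-14.83,-25.53,3.83,0,0,-0.0074],
  [1,-14.83,-25.53,3.83,0,0,-0.0074],
  [1,-14.83,-25.53,3.83,0,0,-0.0074],
  [1,-14.83,-25.53,3.83,0,0,-0.0074],
  [1,-14.83,-25.53,3.83,0,0,-0.0074],
  [1,-14.83,-25.53,3.83,0,0,-0.0074],
  [1,-14.83,-25.53,3.83,0,0,-0.0074],
  [1,-14.83,-25.53,3.83,0,0,-0.0074],
  [1,-14.83,-25.53,3.83,0,0,-0.0074],
  [1,-14.83,-25.53,3.83,0,0,-0.0074],
  [1,-14.83,-25.53,3.83,0,0,-0.0074],
  [1,-14.83,-25.53,3.83,0,0,-0.0074],
  [1,-14.83,-25.53,3.83,0,0,-0.0074],
  [1,-14.83,-25.53,3.83,0,0,-0.0074],
])

```text
clock: 3.5
tcp_pos: [0.3445, 0.0454, 0.2351]
tool_rot: [0.144, 0.99, 0.0, 0.0]
contact_force: [0.3, 1.0, -1.1]
grip_width: 0.0855
grasp_force: 0.0
```

apply_moves([
  [1,-14.83,-25.53,3.83,0,0,-0.0074],
  [1,-14.83,-25.53,3.83,0,0,-0.0074],
  [1,-14.83,-25.53,3.83,0,0,-0.0074],
  [1,-14.83,-25.53,3.83,0,0,-0.0074],
  [1,-14.83,-25.53,3.83,0,0,-0.0074],
  [1,-14.83,-25.53,3.83,0,0,-0.0074],
  [1,-14.83,-25.53,3.83,0,0,-0.0074],
  [1,-14.83,-25.53,3.83,0,0,-0.0074],
  [1,-14.83,-25.53,3.83,0,0,-0.0074],
  [1,-14.83,-25.53,3.83,0,0,-0.0074],
  [1,-14.83,-25.53,3.83,0,0,-0.0074],
  [1,-14.83,-25.53,3.83,0,0,-0.0074],
  [1,0,0,0,0,0,0],
  [1,0,0,0,0,0,0],
  [1,0,0,0,0,0,0],
])

```text
clock: 5.0
tcp_pos: [0.4416, -0.2933, 0.189]
tool_rot: [0.099, 0.995, 0.0, -0.0]
contact_force: [-0.1, -0.0, -0.2]
grip_width: 0.0856
grasp_force: 0.0
```

Run:
```python
from plan import *
T=report(); g=np.linalg.inv(G)
rows(T,spat(.5053,-.3068,0,-.1997)@g,8)
```

```text
t 5.0 tcp [ 0.4416 -0.2933  0.189 ] spat [ 0.5053 -0.3061  0.08  ] ypr [-1.993e-01  1.000e-04  4.000e-04] F [-0.1 -0.  -0.2] w 85.6 g 0.0 q [ 0.06  0.45  0.58  1.96 -0.33  0.82  2.19]
8 x [-0.02, -0.08, 10.0, 0.0, -0.0, 0.0001]
   end err mm [0.02 0.   0.04]
```

apply_moves([
  [1,0,-0.1,10,0,0,0],
  [1,0,-0.1,10,0,0,0],
  [1,0,-0.1,10,0,0,0],
  [1,0,-0.1,10,0,0,0],
  [1,0,-0.1,10,0,0,0],
  [1,0,-0.1,10,0,0,0],
  [1,0,0,10,0,0,0],
  [1,0,0,10,0,0,0],
  [1,0,0,0,0,0,0],
  [0,0,0,0,0,0,0],
  [0,0,0,0,0,0,0],
  [0,0,0,0,0,0,0],
  [0,0,0,0,0,0,0],
  [0,0,0,0,0,0,0],
  [0,0,0,0,0,0,0],
  [0,0,0,0,0,0,0],
  [0,0,0,0,0,0,0],
  [0,0,0,0,0,0,0],
])

```text
clock: 6.8
tcp_pos: [0.4417, -0.2946, 0.1094]
tool_rot: [0.1, 0.995, -0.0, 0.0]
contact_force: [0.1, 0.7, 5.8]
grip_width: 0.0173
grasp_force: 59.0
```

apply_moves([
  [0,0,0,-10,0,0,0],
  [0,0,0,-20,0,0,0],
  [0,0,0,-30,0,0,0],
  [0,0,0,-30,0,0,0],
  [0,0,0,-30,0,0,0],
  [0,0,0,-30,0,0,0],
  [0,0,0,0,0,0,0],
  [0,0,0,0,0,0,0],
  [0,0,0,0,0,0,0],
])

```text
clock: 7.7
tcp_pos: [0.4412, -0.2942, 0.2583]
tool_rot: [0.1, 0.995, 0.0, -0.001]
contact_force: [-0.8, 0.9, -1.1]
grip_width: 0.0172
grasp_force: 58.6
```

```bash
cat > hand.py <<'E'
from plan import *; import fit
def measure(T,cams=("top","scene"),extra=False,save=None):
    res={}
    for c in cams:
        d=arm.capture(c); o=arm.outline_of("spatula",c)
        if save: fit.cv2.imwrite(f"pics/{save}_{c}.png",d["image"][:,:,::-1])
        if not o: print(c,"none"); continue
        m=o[0]["mask"]; print(c,"score",o[0]["score"],"px",m.sum(),o[0]["rect"])
        res[c]=(d,m)
    return res
E
python3 - <<'E'
from hand import *
T=report(); r=measure(T,save="g1")
E
```

```text
t 7.7 tcp [ 0.4412 -0.2942  0.2583] spat [ 0.5047 -0.3071  0.1493] ypr [-0.1998  0.0012  0.0003] F [-0.8  0.9 -1.1] w 17.2 g 58.5728394985199 q [ 0.01  0.35  0.63  1.91 -0.25  0.96  2.13]
top score 0.77 px 1770 [360.2, 174.7, 401.5, 249.0]
scene score 0.97 px 1554 [141.0, 159.6, 218.1, 251.7]
```

```bash
cat >> hand.py <<'E'
def inhand(T,res,w=.0):
    from fit import render,SP,proj,np,cv2
    from scipy.optimize import minimize
    # unknown: spatula dx,dz(along spat axes mm),pitch,yaw,  camera shift per cam in pixels(2)
    S0=T@G
    big=fit.box(-15,150,-70,70,-60,60)
    W={}
    for c,(d,m) in res.items():
        P=big@S0[:3,:3].T+S0[:3,3]; z=np.zeros((420,560),np.uint8)
        cv2.fillConvexPoly(z,cv2.convexHull(np.round(proj(P,d)).astype(np.int32)),1)
        k=cv2.morphologyEx(m.astype(np.uint8),cv2.MORPH_CLOSE,np.ones((5,5)))
        W[c]=(d,k.astype(np.float32),z)
    def S(p): return S0@mat(Ro.from_euler('ZYX',[p[3],p[2],p[4]]).as_matrix(),[p[0],p[1],p[5]])
    def make(p): X=S(p); return [b@X[:3,:3].T+X[:3,3] for b in SP]
    for cs in (list(W),*[[c] for c in W]):
        for n,st in((4,[.006,.006,.03,.02]),):
            def cost(q):
                p=np.zeros(6); p[:n]=q; t=0
                for c in cs:
                    d,k,z=W[c]; r=render(make(p),d); t+=(np.abs(r-k)*z).sum()/(k*z).sum()
                return t
            q=np.zeros(n)
            if len(cs)==1:
                # top/scene alone: pitch fixed 0
                cost2=lambda a:cost(np.array([a[0],a[1],0,a[2]]))
                r=minimize(cost2,[0,0,0],method='Nelder-Mead',options=dict(initial_simplex=[[0,0,0],[.006,0,0],[0,.006,0],[0,0,.02]],xatol=1e-4,fatol=1e-4)); print(cs,"dx,dy,dyaw",r.x.round(4),round(r.fun,3))
            else:
                for _ in range(3):
                    r=minimize(cost,q,method='Nelder-Mead',options=dict(initial_simplex=np.vstack([q]+[q+np.eye(n)[i]*st[i] for i in range(n)]),xatol=1e-4,fatol=1e-4)); q=r.x
                print(cs,"dx,dy,dpitch,dyaw",q.round(4),round(r.fun,3))
E
python3 - <<'E'
from hand import *
T=report(); r=measure(T); inhand(T,r)
E
```

```text
t 7.9 tcp [ 0.4413 -0.2945  0.2584] spat [ 0.5048 -0.3074  0.1493] ypr [-0.2     0.0013  0.    ] F [-0.2 -0.  -1.1] w 17.2 g 58.57371747493744 q [ 0.01  0.35  0.63  1.91 -0.25  0.96  2.13]
top score 0.8 px 1826 [358.5, 173.9, 402.0, 250.6]
scene score 0.7 px 1551 [132.1, 153.9, 218.3, 253.3]
['top', 'scene'] dx,dy,dpitch,dyaw [ 0.0002  0.0024 -0.0192 -0.0122] 0.11
['top'] dx,dy,dyaw [0.0004 0.0009 0.0055] 0.057
['scene'] dx,dy,dyaw [-0.0014  0.0032 -0.0072] 0.041
```

View pics/g1_scene.png

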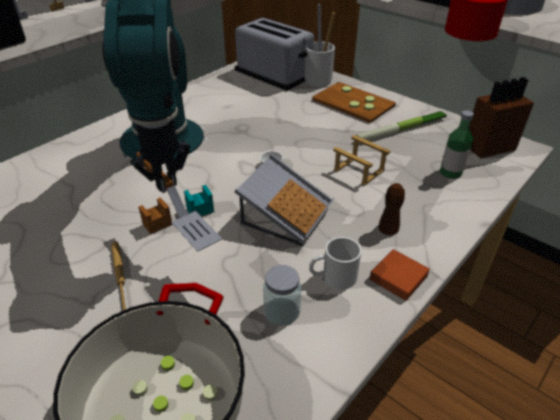

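The spatula is held as planned: the top camera agrees with kinematics to under 1 mm. The rest is empty at (155,215) and the blade hangs free at (195,228). Next I plan the tray approach.

```bash
cat >> plan.py <<'E'
g=np.linalg.inv(G)
TRAYP=(.571,-.0276,.228); BY=-.0068
SLm=mat(Ro.from_euler('ZY',[TRAYP[2],np.radians(25)]).as_matrix(),[TRAYP[0],TRAYP[1],.065])
def onbed(nose_s,nose_n,extra_deg,y=BY):   # spatula pose by where its nose's underside is
    R=Ro.from_euler('y',np.radians(extra_deg)).as_matrix()
    return SLm@mat(R,np.array([nose_s,y,nose_n])-R@[.112,0,0])
def bedpose(Gm=G):
    S=np.linalg.inv(SLm)@now()[0]@Gm; N=S@np.array([.112,0,0,1])
    print("bed: origin",(S[:3,3]*1000).round(1),"nose",(N[:3]*1000).round(1),"extra deg",np.degrees(Ro.from_matrix(S[:3,:3]).as_euler('YZX')).round(2))
E
python3 - <<'E'
from plan import *
T=report()
A=T.copy(); A[2,3]+=.1; print("up 100")
B=rows(A,onbed(-.055,.08,1.5)@g,22)
print(B[:3,3])
rows(B,onbed(-.055,.012,1.5)@g,8)
E
```

```text
t 8.1 tcp [ 0.4414 -0.2946  0.2588] spat [ 0.5051 -0.3075  0.1498] ypr [-1.999e-01  4.000e-04 -1.000e-04] F [ 0.1  0.7 -1.3] w 17.1 g 58.573408126831055 q [ 0.01  0.35  0.63  1.91 -0.25  0.96  2.13]
up 100
22 x [-0.61, 10.65, 0.69, 0.0045, 0.0207, -0.0191]
   end err mm [ 0.05 -0.    0.06]
[ 0.45003728 -0.06266398  0.3373353 ]
8 x [-0.22, 0.0, 8.51, 0.0, -0.0001, 0.0]
   end err mm [-0.02 -0.02 -0.02]
```

apply_moves([
  [0,0,0,-25,0,0,0],
  [0,0,0,-25,0,0,0],
  [0,0,0,-25,0,0,0],
  [0,0,0,-25,0,0,0],
  [0,-0.61,10.65,0.69,0.0045,0.0207,-0.0191],
  [0,-0.61,10.65,0.69,0.0045,0.0207,-0.0191],
  [0,-0.61,10.65,0.69,0.0045,0.0207,-0.0191],
  [0,-0.61,10.65,0.69,0.0045,0.0207,-0.0191],
  [0,-0.61,10.65,0.69,0.0045,0.0207,-0.0191],
  [0,-0.61,10.65,0.69,0.0045,0.0207,-0.0191],
  [0,-0.61,10.65,0.69,0.0045,0.0207,-0.0191],
  [0,-0.61,10.65,0.69,0.0045,0.0207,-0.0191],
  [0,-0.61,10.65,0.69,0.0045,0.0207,-0.0191],
  [0,-0.61,10.65,0.69,0.0045,0.0207,-0.0191],
  [0,-0.61,10.65,0.69,0.0045,0.0207,-0.0191],
  [0,-0.61,10.65,0.69,0.0045,0.0207,-0.0191],
  [0,-0.61,10.65,0.69,0.0045,0.0207,-0.0191],
  [0,-0.61,10.65,0.69,0.0045,0.0207,-0.0191],
  [0,-0.61,10.65,0.69,0.0045,0.0207,-0.0191],
  [0,-0.61,10.65,0.69,0.0045,0.0207,-0.0191],
])

```text
clock: 10.1
tcp_pos: [0.4585, -0.125, 0.3435]
tool_rot: [-0.054, 0.984, -0.019, -0.168]
contact_force: [-1.0, -0.4, -0.2]
grip_width: 0.0169
grasp_force: 58.6
```

apply_moves([
  [0,-0.61,10.65,0.69,0.0045,0.0207,-0.0191],
  [0,-0.61,10.65,0.69,0.0045,0.0207,-0.0191],
  [0,-0.61,10.65,0.69,0.0045,0.0207,-0.0191],
  [0,-0.61,10.65,0.69,0.0045,0.0207,-0.0191],
  [0,-0.61,10.65,0.69,0.0045,0.0207,-0.0191],
  [0,-0.61,10.65,0.69,0.0045,0.0207,-0.0191],
  [0,0,0,0,0,0,0],
  [0,0,0,0,0,0,0],
])

```text
clock: 10.9
tcp_pos: [0.4501, -0.0627, 0.3375]
tool_rot: [-0.111, 0.967, -0.026, -0.228]
contact_force: [0.5, 0.2, -0.6]
grip_width: 0.017
grasp_force: 58.7
```

Run:
```python
from hand import *
T=report(); bedpose(); inhand(T,measure(T,save="g2"))
rows(T,onbed(-.055,.012,1.5)@g,8)
```

```text
t 10.9 tcp [ 0.4501 -0.0627  0.3375] spat [ 0.4594 -0.0606  0.211 ] ypr [ 2.280e-01  4.625e-01 -4.000e-04] F [ 0.5  0.2 -0.6] w 17.0 g 58.65890443325043 q [-0.38  0.3   0.48  1.8   0.01  1.51  1.91]
bed: origin [-166.9   -6.9   83.2] nose [-55.   -6.9  80.3] extra deg [ 1.5  -0.   -0.02]
top score 0.71 px 765 [251.7, 277.0, 276.4, 350.1]
scene score 0.65 px 1590 [184.5, 70.2, 286.9, 174.8]
['top', 'scene'] dx,dy,dpitch,dyaw [0. 0. 0. 0.] inf
['top'] dx,dy,dyaw [0. 0. 0.] inf
['scene'] dx,dy,dyaw [0.0012 0.0024 0.0036] 0.053
8 x [-0.22, 0.01, 8.54, -0.0, 0.0, -0.0]
   end err mm [-0.03 -0.01 -0.03]hand.py:30: RuntimeWarning: divide by zero encountered in scalar divide
  d,k,z=W[c]; r=render(make(p),d); t+=(np.abs(r-k)*z).sum()/(k*z).sum()
  np.max(np.abs(fsim[0] - fsim[1:])) <= fatol):
```

apply_moves([
  [0,-0.2,0,8.5,0,0,0],
  [0,-0.2,0,8.5,0,0,0],
  [0,-0.2,0,8.5,0,0,0],
  [0,-0.2,0,8.5,0,0,0],
  [0,-0.2,0,8.5,0,0,0],
  [0,-0.2,0,8.5,0,0,0],
  [0,-0.2,0,8.5,0,0,0],
  [0,-0.2,0,8.5,0,0,0],
  [0,0,0,2.5,0,0,0],
  [0,0,0,2.5,0,0,0],
  [0,0,0,0,0,0,0],
  [0,0,0,0,0,0,0],
])

```text
clock: 12.3
tcp_pos: [0.4199, -0.0697, 0.2717]
tool_rot: [-0.111, 0.967, -0.026, -0.228]
contact_force: [0.4, -0.1, -1.6]
grip_width: 0.0174
grasp_force: 58.7
```

apply_moves([
  [0,0,0,2,0,0,0],
  [0,0,0,2,0,0,0],
  [0,0,0,0,0,0,0],
])

```text
clock: 12.6
tcp_pos: [0.4179, -0.0701, 0.2677]
tool_rot: [-0.111, 0.967, -0.026, -0.228]
contact_force: [0.4, 0.1, -1.6]
grip_width: 0.0168
grasp_force: 58.7
```

apply_moves([
  [0,0,0,1.5,0,0,0],
  [0,0,0,0,0,0,0],
])

```text
clock: 12.8
tcp_pos: [0.4173, -0.0703, 0.2664]
tool_rot: [-0.111, 0.967, -0.026, -0.228]
contact_force: [-0.5, 0.4, -1.3]
grip_width: 0.0172
grasp_force: 58.7
```

Run:
```python
from hand import *
T=report(); bedpose()
```

```text
t 12.8 tcp [ 0.4173 -0.0703  0.2664] spat [ 0.4265 -0.0681  0.1399] ypr [ 2.280e-01  4.627e-01 -1.000e-04] F [-0.5  0.4 -1.3] w 17.2 g 58.65867555141449 q [-0.36  0.33  0.47  1.94  0.    1.34  1.92]
bed: origin [-167.5   -6.8    4.5] nose [-55.5  -6.8   1.6] extra deg [ 1.51 -0.   -0.01]
```

apply_moves([
  [0,0,0,1,0,0,0],
  [0,0,0,0,0,0,0],
])

```text
clock: 13.0
tcp_pos: [0.4169, -0.0703, 0.2656]
tool_rot: [-0.111, 0.967, -0.026, -0.228]
contact_force: [-0.4, -0.5, -0.9]
grip_width: 0.0172
grasp_force: 58.7
```

apply_moves([
  [0,0,0,1,0,0,0],
  [0,0,0,0,0,0,0],
])

```text
clock: 13.2
tcp_pos: [0.4165, -0.0704, 0.2648]
tool_rot: [-0.111, 0.967, -0.026, -0.228]
contact_force: [0.4, 0.1, -1.2]
grip_width: 0.0173
grasp_force: 58.8
```

apply_moves([
  [0,0,0,1,0,0,0],
  [0,0,0,0,0,0,0],
])

```text
clock: 13.4
tcp_pos: [0.4162, -0.0706, 0.264]
tool_rot: [-0.111, 0.967, -0.026, -0.228]
contact_force: [0.4, 0.8, 2.3]
grip_width: 0.0172
grasp_force: 59.2
```

apply_moves([
  [0,-5,0,-0.13,0,0,0],
  [0,-5,0,-0.13,0,0,0],
  [0,-5,0,-0.13,0,0,0],
  [0,0,0,0,0,0,0],
])

```text
clock: 13.8
tcp_pos: [0.43, -0.0672, 0.2571]
tool_rot: [-0.111, 0.967, -0.026, -0.228]
contact_force: [2.1, 1.0, 0.2]
grip_width: 0.0172
grasp_force: 59.1
```

Run:
```python
from hand import *
T=report(); bedpose()
import cv2
d=arm.capture("scene"); x,y=200,130
cv2.imwrite("pics/s1.png",cv2.resize(d["image"][y:y+130,x:x+150,::-1],None,fx=4.5,fy=4.5,interpolation=cv2.INTER_CUBIC))
```

```text
t 13.8 tcp [ 0.43   -0.0672  0.2571] spat [ 0.4394 -0.0651  0.1306] ypr [ 2.285e-01  4.624e-01 -4.000e-04] F [2.1 1.  0.2] w 17.2 g 59.06319737434387 q [-0.36  0.37  0.47  1.92 -0.01  1.33  1.92]
bed: origin [-151.6   -6.7    1.7] nose [-39.7  -6.7  -1.2] extra deg [ 1.49  0.02 -0.03]
```

View pics/s1.png

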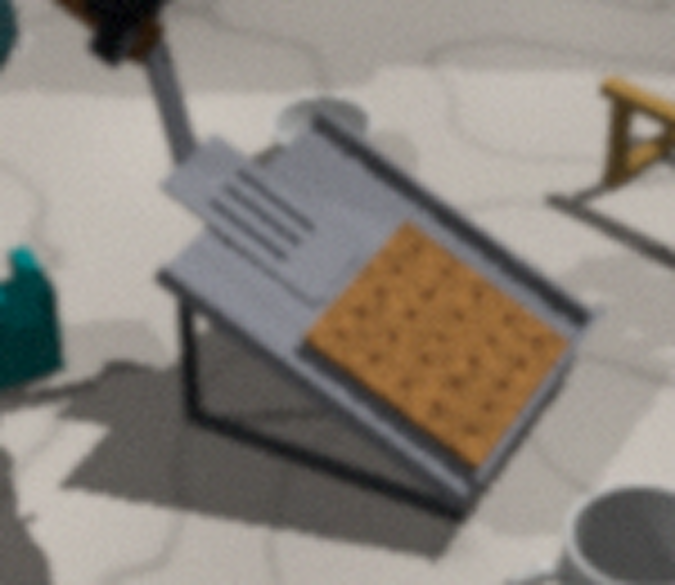

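The blade lies on the bed about 8 mm short of the bread, centred and square to it. Now I slide it in.

apply_moves([
  [0,-4,0,0.5,0,0,0],
  [0,-4,0,0,0,0,0],
  [0,-4,0,-0.1,0,0,0],
  [0,-4,0,-0.1,0,0,0],
  [0,-4,0,-0.1,0,0,0],
  [0,-4,0,-0.1,0,0,0],
  [0,0,0,0,0,0,0],
])

```text
clock: 14.55
tcp_pos: [0.4508, -0.0625, 0.2465]
tool_rot: [-0.111, 0.967, -0.026, -0.227]
contact_force: [3.3, 1.8, 1.7]
grip_width: 0.0176
grasp_force: 59.3
```

Run:
```python
from hand import *
T=report(); bedpose()
```

```text
t 14.55 tcp [ 0.4508 -0.0625  0.2465] spat [ 0.4601 -0.0604  0.12  ] ypr [ 2.281e-01  4.621e-01 -4.000e-04] F [3.3 1.8 1.7] w 17.6 g 59.271857142448425 q [-0.35  0.42  0.46  1.88 -0.03  1.32  1.93]
bed: origin [-127.8   -6.9    1.1] nose [-15.9  -6.8  -1.8] extra deg [ 1.48  0.01 -0.02]
```

apply_moves([
  [0,-5,0,-0.1,0,0,0],
  [0,-5,0,-0.1,0,0,0],
  [0,-5,0,-0.1,0,0,0],
  [0,-5,0,-0.1,0,0,0],
  [0,-5,0,-0.1,0,0,0],
  [0,-5,0,-0.1,0,0,0],
  [0,-5,0,-0.1,0,0,0],
  [0,-5,0,-0.1,0,0,0],
  [0,-5,0,-0.1,0,0,0],
  [0,-5,0,-0.1,0,0,0],
  [0,0,0,0,0,0,0],
])

```text
clock: 15.65
tcp_pos: [0.4948, -0.0521, 0.2249]
tool_rot: [-0.111, 0.967, -0.026, -0.228]
contact_force: [2.5, 0.6, 0.5]
grip_width: 0.0167
grasp_force: 59.1
```

Run:
```python
from hand import *
T=report(); bedpose()
import cv2
for c in("scene","top"):
    d=arm.capture(c); o=arm.outline_of("crispbread",c); print(c,[(a["score"],a["rect"],a["mask"].sum()) for a in o][:1])
    cv2.imwrite(f"pics/s2{c}.png",d["image"][:,:,::-1])
```

```text
t 15.65 tcp [ 0.4948 -0.0521  0.2249] spat [ 0.5042 -0.05    0.0984] ypr [ 2.283e-01  4.621e-01 -3.000e-04] F [2.5 0.6 0.5] w 16.7 g 59.06113564968109 q [-0.34  0.52  0.44  1.79 -0.07  1.32  1.93]
bed: origin [-77.7  -6.7   0.6] nose [34.3 -6.7 -2.3] extra deg [ 1.48  0.02 -0.02]
scene [(0.94, [268.0, 179.1, 326.5, 236.7], np.int64(1678))]
top []
```

apply_moves([
  [0,-5,0,-0.1,0,0,0],
  [0,-5,0,-0.1,0,0,0],
  [0,-5,0,-0.1,0,0,0],
  [0,-5,0,-0.1,0,0,0],
  [0,-5,0,-0.1,0,0,0],
  [0,-5,0,-0.1,0,0,0],
  [0,-5,0,-0.1,0,0,0],
  [0,-5,0,-0.1,0,0,0],
  [0,-4,0,-0.1,0,0,0],
  [0,-4,0,-0.1,0,0,0],
  [0,0,0,0,0,0,0],
])

```text
clock: 16.95
tcp_pos: [0.5371, -0.0424, 0.2044]
tool_rot: [-0.111, 0.967, -0.026, -0.228]
contact_force: [1.7, 0.4, 0.7]
grip_width: 0.0168
grasp_force: 59.3
```

Run:
```python
from hand import *
T=report(); bedpose()
import cv2
d=arm.capture("scene"); o=arm.outline_of("crispbread","scene"); print([(a["score"],a["rect"],a["mask"].sum()) for a in o][:1])
x,y=200,130
cv2.imwrite("pics/s3.png",cv2.resize(d["image"][y:y+130,x:x+150,::-1],None,fx=4.5,fy=4.5,interpolation=cv2.INTER_CUBIC))
```

```text
t 16.95 tcp [ 0.5371 -0.0424  0.2044] spat [ 0.5464 -0.0403  0.0779] ypr [ 2.282e-01  4.624e-01 -3.000e-04] F [1.7 0.4 0.7] w 16.8 g 59.333104491233826 q [-0.32  0.61  0.42  1.69 -0.1   1.34  1.93]
bed: origin [-29.8  -6.8   0.3] nose [82.2 -6.8 -2.6] extra deg [ 1.5   0.01 -0.02]
[(0.59, [267.6, 181.3, 327.5, 233.4], np.int64(1653))]
```

View pics/s3.png

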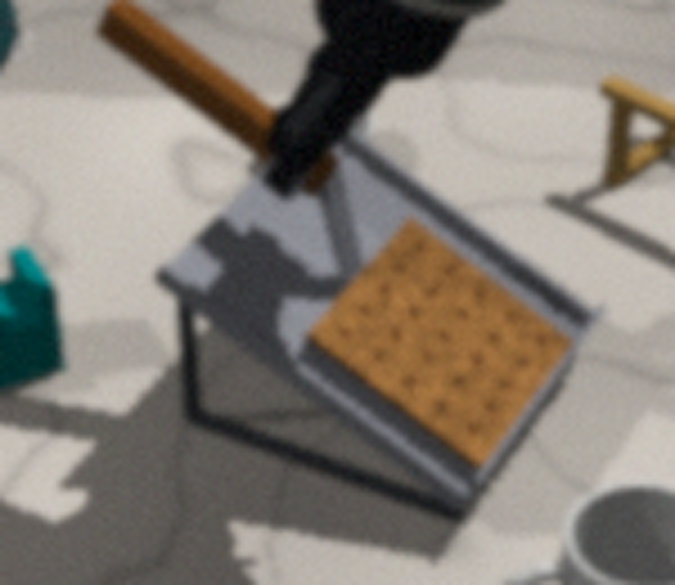

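The bread is fully on the blade, its edge still against the lip at (520,400) in the crop. Next I level it by rotating about the blade's rear, then lift.

Run:
```python
from hand import *
T=report(); S=T@G; p=S[:3,3]
c=-.004*np.array([np.cos(.228),np.sin(.228)])
B=rows(T,spat(p[0]+c[0],p[1]+c[1],p[2]+.012,.228,-.04)@g,17)
C=rows(B,spat(p[0]+c[0],p[1]+c[1],p[2]+.112,.228,-.04)@g,10)
```

```text
t 17.05 tcp [ 0.537  -0.0425  0.2045] spat [ 0.5464 -0.0403  0.078 ] ypr [ 2.282e-01  4.618e-01 -3.000e-04] F [2.5 0.6 0.6] w 17.4 g 59.21601891517639 q [-0.32  0.61  0.42  1.69 -0.1   1.34  1.93]
17 x [3.58, -0.0, 1.32, -0.0, -0.0295, 0.0]
   end err mm [0.01 0.01 0.07]
10 x [-0.4, -0.0, -9.98, -0.0, -0.0, 0.0]
   end err mm [ 0.04  0.05 -0.05]
```

apply_moves([
  [0,3.58,0,1.32,0,-0.0295,0],
  [0,3.58,0,1.32,0,-0.0295,0],
  [0,3.58,0,1.32,0,-0.0295,0],
  [0,3.58,0,1.32,0,-0.0295,0],
  [0,3.58,0,1.32,0,-0.0295,0],
  [0,3.58,0,1.32,0,-0.0295,0],
  [0,3.58,0,1.32,0,-0.0295,0],
  [0,3.58,0,1.32,0,-0.0295,0],
  [0,3.58,0,1.32,0,-0.0295,0],
  [0,3.58,0,1.32,0,-0.0295,0],
  [0,3.58,0,1.32,0,-0.0295,0],
  [0,3.58,0,1.32,0,-0.0295,0],
  [0,3.58,0,1.32,0,-0.0295,0],
  [0,3.58,0,1.32,0,-0.0295,0],
  [0,3.58,0,1.32,0,-0.0295,0],
  [0,3.58,0,1.32,0,-0.0295,0],
  [0,3.58,0,1.32,0,-0.0295,0],
  [0,0,0,0,0,0,0],
])

```text
clock: 18.85
tcp_pos: [0.4735, -0.0572, 0.1963]
tool_rot: [-0.114, 0.993, 0.002, 0.019]
contact_force: [-0.5, 0.2, -2.1]
grip_width: 0.0174
grasp_force: 58.5
```

apply_moves([
  [0,-0.2,0,-5,0,0,0],
  [0,-0.4,0,-10,0,0,0],
  [0,-0.4,0,-10,0,0,0],
  [0,-0.4,0,-15,0,0,0],
  [0,-0.4,0,-15,0,0,0],
  [0,-0.4,0,-15,0,0,0],
  [0,-0.4,0,-15,0,0,0],
  [0,-0.4,0,-10,0,0,0],
  [0,-0.2,0,-5,0,0,0],
  [0,0,0,0,0,0,0],
  [0,0,0,0,0,0,0],
])

```text
clock: 19.95
tcp_pos: [0.4736, -0.0571, 0.2964]
tool_rot: [-0.114, 0.993, 0.002, 0.019]
contact_force: [-0.5, -0.4, -3.0]
grip_width: 0.017
grasp_force: 58.6
```

```bash
cat > bread.py <<'E'
from hand import *
from fit import *
def breadfit(T,save=None):
    S0=T@G
    for c in("top","scene"):
        d=arm.capture(c); o=[a for a in arm.outline_of("crispbread",c)]
        if save: cv2.imwrite(f"pics/{save}_{c}.png",d["image"][:,:,::-1])
        if not o: print(c,"none"); continue
        m=o[0]["mask"].astype(np.float32); print(c,o[0]["score"],m.sum())
        def mk(p):
            X=S0@mat(Ro.from_euler('z',p[2]).as_matrix(),[p[0],p[1],.002]); return [BREAD[0]@X[:3,:3].T+X[:3,3]]
        p,e=fit(mk,[.057,0,0],[(d,m)]); X=S0@mat(Ro.from_euler('z',p[2]).as_matrix(),[p[0],p[1],.002])
        print(c,"bread in spat",p.round(4),round(e,3),"world",X[:3,3].round(4),"yaw",Ro.from_matrix(X[:3,:3]).as_euler('ZYX')[0].round(4))
E
python3 - <<'E'
from bread import *
T=report(); breadfit(T,"b1")
E
```

```text
t 19.95 tcp [ 0.4736 -0.0571  0.2964] spat [ 0.541  -0.0414  0.1899] ypr [ 0.2282 -0.0384 -0.    ] F [-0.5 -0.4 -3. ] w 17.0 g 58.57191324234009 q [-0.34  0.15  0.44  2.01 -0.09  0.96  1.95]
top 0.9 3226.0
top bread in spat [ 0.0597 -0.0001  0.0068] 0.287 world [ 0.599  -0.028   0.1942] yaw 0.235
scene 0.8 1598.0
scene bread in spat [0.0588 0.0029 0.0077] 0.031 world [ 0.5975 -0.0253  0.1942] yaw 0.2359
```

View pics/b1_scene.png

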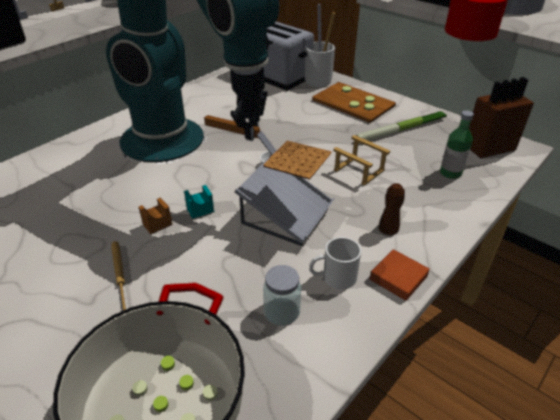

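The bread sits on the blade, square and centred at (298,160), in spatula frame about (59, 0) mm with yaw 0.007. Next I carry it to the stand.

```bash
cat >> plan.py <<'E'
ST=(.5868,.2808,-.016)
def atstand(z,pitch=0,back=0,bx=.059,by=0,byaw=.007):
    y=ST[2]-byaw; R=Ro.from_euler('z',y).as_matrix(); o=np.array([ST[0],ST[1],0])-R@[bx+back,by,0]
    return spat(o[0],o[1],z,y,pitch)
E
python3 - <<'E'
from plan import *
T=report()
B=rows(T,atstand(.17,-.04)@g,28)
C=rows(B,atstand(.12,0)@g,6)
E
```

```text
t 20.15 tcp [ 0.4737 -0.0572  0.2963] spat [ 0.541  -0.0415  0.1899] ypr [ 2.28e-01 -3.81e-02 -1.00e-04] F [-0.8 -0.1 -1.6] w 17.0 g 58.576220870018005 q [-0.34  0.15  0.44  2.01 -0.09  0.96  1.95]
28 x [-0.74, 12.2, 0.74, 0.0003, -0.0001, 0.009]
   end err mm [0.26 0.15 0.31]
6 x [-0.49, -0.03, 7.95, 0.0002, 0.0068, -0.0002]
   end err mm [0.02 0.02 0.01]
```

apply_moves([
  [0,-0.37,6.1,0.37,0,0,0.0045],
  [0,-0.37,6.1,0.37,0,0,0.0045],
  [0,-0.74,12.2,0.74,0.0003,-0.0001,0.009],
  [0,-0.74,12.2,0.74,0.0003,-0.0001,0.009],
  [0,-0.74,12.2,0.74,0.0003,-0.0001,0.009],
  [0,-0.74,12.2,0.74,0.0003,-0.0001,0.009],
  [0,-0.74,12.2,0.74,0.0003,-0.0001,0.009],
  [0,-0.74,12.2,0.74,0.0003,-0.0001,0.009],
  [0,-0.74,12.2,0.74,0.0003,-0.0001,0.009],
  [0,-0.74,12.2,0.74,0.0003,-0.0001,0.009],
  [0,-0.74,12.2,0.74,0.0003,-0.0001,0.009],
  [0,-0.74,12.2,0.74,0.0003,-0.0001,0.009],
  [0,-0.74,12.2,0.74,0.0003,-0.0001,0.009],
  [0,-0.74,12.2,0.74,0.0003,-0.0001,0.009],
  [0,-0.74,12.2,0.74,0.0003,-0.0001,0.009],
])

```text
clock: 21.65
tcp_pos: [0.4553, 0.114, 0.2868]
tool_rot: [-0.051, 0.998, 0.002, 0.02]
contact_force: [0.4, 0.9, -1.9]
grip_width: 0.0171
grasp_force: 58.6
```

apply_moves([
  [0,-0.74,12.2,0.74,0.0003,-0.0001,0.009],
  [0,-0.74,12.2,0.74,0.0003,-0.0001,0.009],
  [0,-0.74,12.2,0.74,0.0003,-0.0001,0.009],
  [0,-0.74,12.2,0.74,0.0003,-0.0001,0.009],
  [0,-0.74,12.2,0.74,0.0003,-0.0001,0.009],
  [0,-0.74,12.2,0.74,0.0003,-0.0001,0.009],
  [0,-0.74,12.2,0.74,0.0003,-0.0001,0.009],
  [0,-0.74,12.2,0.74,0.0003,-0.0001,0.009],
  [0,-0.74,12.2,0.74,0.0003,-0.0001,0.009],
  [0,-0.74,12.2,0.74,0.0003,-0.0001,0.009],
  [0,-0.74,12.2,0.74,0.0003,-0.0001,0.009],
  [0,-0.74,12.2,0.74,0.0003,-0.0001,0.009],
  [0,-0.74,12.2,0.74,0.0003,-0.0001,0.009],
  [0,-0.37,6.1,0.37,0,0,0.0045],
  [0,-0.37,6.1,0.37,0,0,0.0045],
  [0,0,0,0,0,0,0],
  [0,0,0,0,0,0,0],
])

```text
clock: 23.35
tcp_pos: [0.459, 0.2836, 0.2771]
tool_rot: [0.012, 1.0, 0.001, 0.021]
contact_force: [0.3, -0.1, -2.3]
grip_width: 0.0171
grasp_force: 58.6
```

Run:
```python
from bread import *
T=report(); breadfit(T)
C=rows(T,atstand(.12,0)@g,6)
```

```text
t 23.35 tcp [0.459  0.2836 0.2771] spat [0.5285 0.2821 0.1709] ypr [-0.0243 -0.0413  0.0019] F [ 0.3 -0.1 -2.3] w 17.1 g 58.60670506954193 q [-0.81  0.28  0.22  1.88 -0.05  0.95  0.98]
top 0.7 4144.0
top bread in spat [0.0581 0.     0.003 ] 0.024 world [0.5864 0.2808 0.1753] yaw -0.0213
scene 0.67 1069.0
scene bread in spat [0.0574 0.0033 0.0001] 0.038 world [0.5858 0.284  0.1753] yaw -0.0241
6 x [-0.44, 0.01, 8.04, 0.0003, 0.0069, -0.0002]
   end err mm [ 0.01 -0.02 -0.01]
```

```bash
sed -i 's/bx=.059,by=0,byaw=.007/bx=.058,by=0,byaw=.005/' plan.py
python3 - <<'E'
from plan import *
T=report()
C=rows(T,atstand(.12,0)@g,6)
rows(C,atstand(.08,0)@g,6)
E
```

```text
t 23.55 tcp [0.459  0.2836 0.2773] spat [0.5285 0.2821 0.1711] ypr [-0.0246 -0.0414  0.0022] F [ 0.  -0.1 -2.4] w 17.2 g 58.606531620025635 q [-0.81  0.28  0.22  1.88 -0.05  0.95  0.98]
6 x [-0.6, -0.02, 8.07, 0.0004, 0.0069, -0.0006]
   end err mm [-0.02  0.02 -0.02]
6 x [-0.0, -0.0, 6.66, -0.0, -0.0, 0.0]
   end err mm [-0.02  0.01  0.02]
```

apply_moves([
  [0,-0.6,0,8.07,0.0004,0.0069,-0.0006],
  [0,-0.6,0,8.07,0.0004,0.0069,-0.0006],
  [0,-0.6,0,8.07,0.0004,0.0069,-0.0006],
  [0,-0.6,0,8.07,0.0004,0.0069,-0.0006],
  [0,-0.6,0,8.07,0.0004,0.0069,-0.0006],
  [0,-0.6,0,8.07,0.0004,0.0069,-0.0006],
  [0,0,0,6.66,0,0,0],
  [0,0,0,6.66,0,0,0],
  [0,0,0,6.66,0,0,0],
  [0,0,0,6.66,0,0,0],
  [0,0,0,6.66,0,0,0],
  [0,0,0,6.66,0,0,0],
  [0,0,0,0,0,0,0],
  [0,0,0,0,0,0,0],
])

```text
clock: 24.95
tcp_pos: [0.4638, 0.2839, 0.1889]
tool_rot: [0.01, 1.0, -0.0, -0.0]
contact_force: [0.3, 0.8, -1.6]
grip_width: 0.0169
grasp_force: 58.6
```

Run:
```python
from bread import *
T=report(); breadfit(T)
C=rows(T,atstand(.056,0)@g,12)
```

```text
t 24.95 tcp [0.4638 0.2839 0.1889] spat [0.5287 0.2825 0.0799] ypr [-0.0204  0.0001 -0.0004] F [ 0.3  0.8 -1.6] w 16.9 g 58.60816240310669 q [-0.77  0.42  0.2   1.92 -0.11  0.81  1.04]
top 0.69 3440.0
top bread in spat [ 0.0581  0.0002 -0.0014] 0.024 world [0.5868 0.2816 0.0819] yaw -0.0218
scene 0.92 1003.0
scene bread in spat [ 0.0594  0.0048 -0.0125] 0.066 world [0.5882 0.2861 0.0819] yaw -0.0329
12 x [-0.01, -0.04, 1.99, -0.0, -0.0, 0.0001]
   end err mm [0.04 0.02 0.02]
```

apply_moves([
  [0,0,-0.2,2,0,0,0],
  [0,0,-0.2,2,0,0,0],
  [0,0,-0.2,2,0,0,0],
  [0,0,0,2,0,0,0],
  [0,0,0,2,0,0,0],
  [0,0,0,2,0,0,0],
  [0,0,0,2,0,0,0],
  [0,0,0,2,0,0,0],
  [0,0,0,2,0,0,0],
  [0,0,0,2,0,0,0],
  [0,0,0,2,0,0,0],
  [0,0,0,2,0,0,0],
  [0,0,0,0,0,0,0],
  [0,0,0,0,0,0,0],
])

```text
clock: 26.55
tcp_pos: [0.4637, 0.2833, 0.1649]
tool_rot: [0.01, 1.0, -0.0, -0.0]
contact_force: [-0.6, 0.2, -1.2]
grip_width: 0.0172
grasp_force: 58.7
```

Run:
```python
from bread import *
T=report()
S=T@G
for c in("top","scene"):
    d=arm.capture(c); o=arm.outline_of("crispbread",c)
    if c=="scene": 
        x,y=290,100; cv2.imwrite("pics/p1.png",cv2.resize(d["image"][y:y+110,x:x+140,::-1],None,fx=5,fy=5,interpolation=cv2.INTER_CUBIC))
    if not o: print(c,"none"); continue
    m=o[0]["mask"].astype(np.float32)
    print(c,m.sum(),*fit(lambda p:place(BREAD,p,.075),[.587,.281,-.018],[(d,m)]))
rows(T,atstand(.056,0,back=.17)@g,14)
```

```text
t 26.55 tcp [0.4637 0.2833 0.1649] spat [0.5287 0.2819 0.0559] ypr [-0.0204  0.0001 -0.0003] F [-0.6  0.2 -1.2] w 17.2 g 58.71409893035889 q [-0.76  0.46  0.19  1.94 -0.12  0.76  1.05]
top 3415.0 [ 0.58699109  0.28092855 -0.02112222] 0.02207174152135849
scene 999.0 [ 0.58587022  0.28552524 -0.05989552] 0.06687937676906586
14 x [12.14, 0.01, -0.01, -0.0, -0.0, 0.0]
   end err mm [-0.05 -0.08  0.06]
```

apply_moves([
  [0,6,0,0,0,0,0],
  [0,12,0,0,0,0,0],
  [0,12,0,0,0,0,0],
  [0,12,0,0,0,0,0],
  [0,12,0,0,0,0,0],
  [0,12,0,0,0,0,0],
  [0,12,0,0,0,0,0],
  [0,12,0,0,0,0,0],
  [0,12,0,0,0,0,0],
  [0,12,0,0,0,0,0],
  [0,12,0,0,0,0,0],
  [0,12,0,0,0,0,0],
  [0,12,0,0,0,0,0],
  [0,0,0,0,0,0,0],
  [0,0,0,-20,0,0,0],
  [0,0,0,-40,0,0,0],
  [0,0,0,-40,0,0,0],
  [0,0,0,-20,0,0,0],
  [0,0,0,0,0,0,0],
  [0,0,0,0,0,0,0],
])

```text
clock: 28.75
tcp_pos: [0.3138, 0.2863, 0.2847]
tool_rot: [0.01, 1.0, 0.0, 0.0]
contact_force: [-0.2, -0.4, -2.1]
grip_width: 0.0173
grasp_force: 58.8
```

Run:
```python
from bread import *
T=report()
for c in("top","scene"):
    d=arm.capture(c); o=arm.outline_of("crispbread",c); o2=arm.outline_of("stand",c)
    cv2.imwrite(f"pics/q_{c}.png",d["image"][:,:,::-1])
    if not o: print(c,"none"); continue
    m=o[0]["mask"].astype(np.float32)
    print(c,m.sum(),*fit(lambda p:place(BREAD,p,.075),[.587,.281,-.018],[(d,m)]))
inhand(T,measure(T))
B=rows(T,spat(.40,-.0,.20,-.1,0)@g,14)
B=rows(B,spat(.504,-.3065,.12,-.1997,0)@g,16)
```

```text
t 28.75 tcp [0.3138 0.2863 0.2847] spat [0.3788 0.285  0.1757] ypr [-0.0206 -0.0002  0.0001] F [-0.2 -0.4 -2.1] w 17.3 g 58.774155378341675 q [-0.99  0.07  0.19  2.11 -0.02  0.96  0.76]
top 3459.0 [ 0.58707602  0.28040283 -0.02231182] 0.028928158804774284
scene 1050.0 [ 0.58749752  0.28362188 -0.02979845] 0.036845237016677856
top score 0.59 px 3301 [36.1, 231.9, 83.9, 414.8]
scene score 0.96 px 802 [257.8, 57.3, 340.2, 109.1]
['top', 'scene'] dx,dy,dpitch,dyaw [ 0.0014  0.0026 -0.0421 -0.0392] 0.176
['top'] dx,dy,dyaw [0.0003 0.0004 0.0005] 0.037
['scene'] dx,dy,dyaw [-0.0021  0.0051  0.0111] 0.096
14 x [-2.68, -19.87, -1.73, 0.0, 0.0, 0.0057]
   end err mm [-0.1  -0.01 -0.07]
16 x [-9.25, -17.6, 5.0, 0.0, 0.0, 0.0062]
   end err mm [ 0.1  -0.01 -0.08]
```

Run:
```python
from plan import *
T=report()
B=rows(T,spat(.45,-.0,.22,-.1,0)@g,16)
B=rows(B,spat(.5052,-.307,.10,-.1997,0)@g,17)
```

```text
t 29.25 tcp [0.3137 0.2863 0.2847] spat [0.3787 0.2849 0.1757] ypr [-0.0205  0.0003 -0.0006] F [-0.2 -0.4 -0.9] w 17.3 g 58.77444505691528 q [-0.99  0.07  0.19  2.11 -0.02  0.96  0.76]
16 x [-5.48, -17.21, -2.76, -0.0, -0.0, 0.005]
   end err mm [-0.01 -0.04  0.04]
17 x [-5.86, -17.01, 7.07, -0.0, -0.0, 0.0058]
   end err mm [-0.02 -0.03  0.01]
```

apply_moves([
  [0,-5.48,-17.21,-2.76,0,0,0.005],
  [0,-5.48,-17.21,-2.76,0,0,0.005],
  [0,-5.48,-17.21,-2.76,0,0,0.005],
  [0,-5.48,-17.21,-2.76,0,0,0.005],
  [0,-5.48,-17.21,-2.76,0,0,0.005],
  [0,-5.48,-17.21,-2.76,0,0,0.005],
  [0,-5.48,-17.21,-2.76,0,0,0.005],
  [0,-5.48,-17.21,-2.76,0,0,0.005],
  [0,-5.48,-17.21,-2.76,0,0,0.005],
  [0,-5.48,-17.21,-2.76,0,0,0.005],
  [0,-5.48,-17.21,-2.76,0,0,0.005],
  [0,-5.48,-17.21,-2.76,0,0,0.005],
  [0,-5.48,-17.21,-2.76,0,0,0.005],
  [0,-5.48,-17.21,-2.76,0,0,0.005],
  [0,-5.48,-17.21,-2.76,0,0,0.005],
  [0,-5.48,-17.21,-2.76,0,0,0.005],
])

```text
clock: 30.85
tcp_pos: [0.3852, 0.0051, 0.3293]
tool_rot: [0.051, 0.999, 0.0, -0.0]
contact_force: [-0.2, -0.3, -0.7]
grip_width: 0.0172
grasp_force: 58.8
```

apply_moves([
  [0,-5.86,-17,7.07,0,0,0.0058],
  [0,-5.86,-17,7.07,0,0,0.0058],
  [0,-5.86,-17,7.07,0,0,0.0058],
  [0,-5.86,-17,7.07,0,0,0.0058],
  [0,-5.86,-17,7.07,0,0,0.0058],
  [0,-5.86,-17,7.07,0,0,0.0058],
  [0,-5.86,-17,7.07,0,0,0.0058],
  [0,-5.86,-17,7.07,0,0,0.0058],
  [0,-5.86,-17,7.07,0,0,0.0058],
  [0,-5.86,-17,7.07,0,0,0.0058],
  [0,-5.86,-17,7.07,0,0,0.0058],
  [0,-5.86,-17,7.07,0,0,0.0058],
  [0,-5.86,-17,7.07,0,0,0.0058],
  [0,-5.86,-17,7.07,0,0,0.0058],
  [0,-5.86,-17,7.07,0,0,0.0058],
  [0,-5.86,-17,7.07,0,0,0.0058],
  [0,-5.86,-17,7.07,0,0,0.0058],
  [0,0,0,0,0,0,0],
  [0,0,0,0,0,0,0],
])

```text
clock: 32.75
tcp_pos: [0.441, -0.2942, 0.209]
tool_rot: [0.1, 0.995, -0.0, -0.0]
contact_force: [0.4, 0.4, -0.6]
grip_width: 0.0173
grasp_force: 58.8
```

Run:
```python
from hand import *
T=report(); inhand(T,measure(T))
B=rows(T,spat(.5052,-.307,.004,-.1997,0)@g,12)
```

```text
t 32.75 tcp [ 0.441  -0.2942  0.209 ] spat [ 0.5046 -0.3071  0.1   ] ypr [-0.2     0.0006 -0.0003] F [ 0.4  0.4 -0.6] w 17.3 g 58.83200526237488 q [-0.05  0.45  0.72  1.95 -0.38  0.88  2.25]
top score 0.74 px 1609 [355.2, 181.6, 393.8, 246.6]
scene score 0.65 px 1486 [138.3, 170.9, 223.0, 268.2]
['top', 'scene'] dx,dy,dpitch,dyaw [ 0.0012  0.0031 -0.0336 -0.0138] 0.142
['top'] dx,dy,dyaw [ 0.0006  0.0013 -0.0063] 0.076
['scene'] dx,dy,dyaw [-0.0008  0.0037  0.0069] 0.045
12 x [-0.04, 0.02, 8.0, -0.0, -0.0, -0.0]
   end err mm [-0.05  0.02  0.04]
```

apply_moves([
  [0,0,0,8,0,0,0],
  [0,0,0,8,0,0,0],
  [0,0,0,8,0,0,0],
  [0,0,0,8,0,0,0],
  [0,0,0,8,0,0,0],
  [0,0,0,8,0,0,0],
  [0,0,0,8,0,0,0],
  [0,0,0,8,0,0,0],
  [0,0,0,8,0,0,0],
  [0,0,0,8,0,0,0],
  [0,0,0,8,0,0,0],
  [0,0,0,8,0,0,0],
  [0,0,0,2,0,0,0],
  [0,0,0,0,0,0,0],
])

```text
clock: 34.35
tcp_pos: [0.4414, -0.294, 0.1108]
tool_rot: [0.099, 0.995, -0.0, -0.0]
contact_force: [0.5, 0.3, -1.3]
grip_width: 0.0171
grasp_force: 58.8
```

apply_moves([
  [0,0,0,1,0,0,0],
  [0,0,0,0,0,0,0],
])

```text
clock: 34.55
tcp_pos: [0.4417, -0.294, 0.1103]
tool_rot: [0.099, 0.995, -0.0, 0.0]
contact_force: [-0.3, 0.2, -1.4]
grip_width: 0.0171
grasp_force: 58.9
```

apply_moves([
  [0,0,0,1,0,0,0],
  [0,0,0,0,0,0,0],
])

```text
clock: 34.75
tcp_pos: [0.4418, -0.294, 0.1094]
tool_rot: [0.099, 0.995, -0.0, 0.0]
contact_force: [0.3, 0.1, 4.3]
grip_width: 0.0173
grasp_force: 59.6
```

apply_moves([
  [0.4,0,0,0,0,0,0],
  [0.5,0,0,0,0,0,0],
  [1,0,0,0,0,0,0],
  [1,0,0,0,0,0,0],
  [1,0,0,0,0,0,0],
  [1,0,0,0,0,0,0],
  [1,0,0,0,0,0,0],
  [1,0,0,0,0,0,0],
  [1,0,0,-5,0,0,0],
  [1,0,0,-15,0,0,0],
  [1,0,0,-30,0,0,0],
  [1,0,0,-30,0,0,0],
  [1,0,0,-30,0,0,0],
  [1,0,0,-30,0,0,0],
  [1,0,0,-20,0,0,0],
  [1,20,0,-20,0,0,0],
  [1,20,0,-20,0,0,0],
  [1,0,0,0,0,0,0],
])

```text
clock: 36.55
tcp_pos: [0.4007, -0.2867, 0.312]
tool_rot: [0.1, 0.995, 0.0, 0.002]
contact_force: [0.5, 0.3, 0.2]
grip_width: 0.0856
grasp_force: 0.0
```

Run:
```python
from bread import *
T=report(); b=[]; s=[]
for c in("top","scene"):
    d=arm.capture(c); o=arm.outline_of("crispbread",c)[0]["mask"].astype(np.float32)
    print(c,"bread",*fit(lambda p:place(BREAD,p,.075),[.587,.281,-.018],[(d,o)]))
    if c=="scene":
        im=d["image"]; cv2.imwrite("pics/end.png",cv2.resize(im[100:340,90:410,::-1],None,fx=2.5,fy=2.5,interpolation=cv2.INTER_CUBIC))
r=measure(T)
# compare the spatula's blade with its first place
S0=spat(.5053,-.3068,0,-.1997); inhand(S0@g,r)
```

```text
t 36.55 tcp [ 0.4007 -0.2867  0.312 ] spat [ 0.4648 -0.2997  0.2033] ypr [-0.2012 -0.0037  0.0007] F [0.5 0.3 0.2] w 85.6 g 0.0 q [-0.17  0.22  0.84  1.95 -0.19  1.05  2.12]
top bread [ 0.58741368  0.28061931 -0.01913204] 0.02596907690167427
scene bread [-1.01448148  1.2347037   3.30051852] 1.0
top score 0.61 px 2100 [341.5, 184.9, 383.2, 329.0]
scene score 0.59 px 1454 [146.6, 200.9, 224.9, 291.7]
['top', 'scene'] dx,dy,dpitch,dyaw [-0.0004  0.0023 -0.0545 -0.012 ] 0.287
['top'] dx,dy,dyaw [-0.0001  0.0011 -0.0008] 0.035
['scene'] dx,dy,dyaw [-0.0025  0.0031  0.0096] 0.242
```

View pics/end.png

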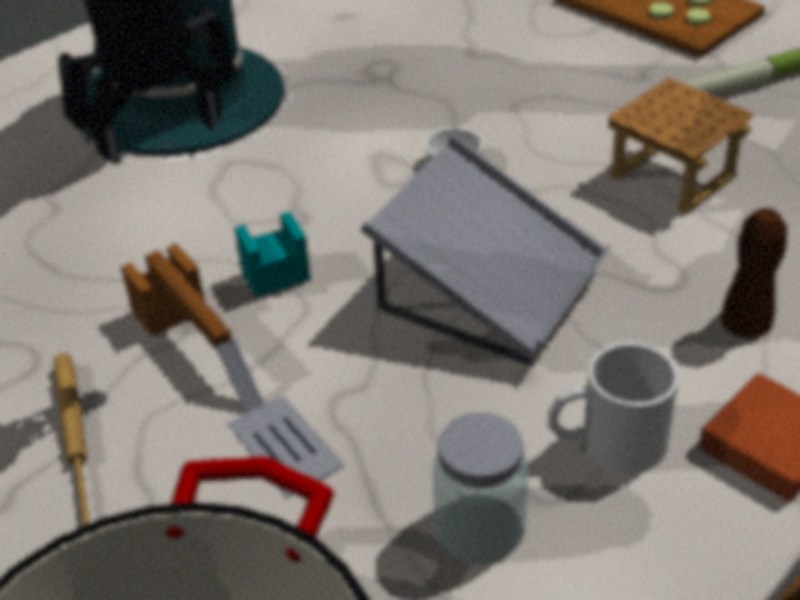

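The bread lies level and square on the rails at (680,120). The spatula is back in its rest at (170,290), with the blade flat at (285,440), and nothing else has moved. I'm handing it in.

```bash
python3 -c "
from station import arm
print(arm.hand_in())"
```

```text
the job is handed in; nothing more can be done
None
```

The job is handed in at about 37 s: the crispbread lies level and square on the stand, within about 1 mm of centre by the top camera, the spatula is back on its wooden rest with the blade flat, and the last picture shows the other things where they stood.

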